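# Pop open the spring-lid piece case

### The arm

A 7-joint arm with a two-finger parallel gripper is mounted at the origin on a cart in front of the work surface, level with it; the furniture and walls round the work are solid. World frame = base frame: x ahead of the robot, y to its left, z up, the work surface at z = 0. Lengths are in mm, angles in rad, forces in N, time in s.
With the tool pointing down it reaches from about 425 to 800 mm from the base axis. Payload 8.3 kg.
Tool frame: the origin (TCP) lies at the very end of the fingers, on their centre line; the grasp point (between the pads) lies 19 mm behind it; z points along the fingers, y is the line along which they close (so a half turn about z gives the same grasp; the last joint's range is limited). The gripper opens to 85 mm and grips with 20 to 120 N. Pads are 22 mm wide; open, the fingers measure 114 mm over their backs; the gripper's body (76 mm by 85 mm) begins 54 mm behind the grasp point. The pads swing forward as they close: fully open they stand 13 mm farther back than shut.
Start: joints at [-1.396, 0.383, 0.016, 1.37, -0.006, 1.388, -0.046], TCP at [147.176, 607.406, 231.279] pointing down, gripper open.
Joint ranges: [-2.95, 2.95], [-0.25, 2.06], [-1.52, 1.56], [0.18, 2.33], [-1.44, 4.58], [0.02, 2.06], [-3.01, 3.01]. Speed limits (rad/s): [2.39, 2.39, 3.01, 3.01, 3.14, 3.14, 3.14].

### API

Orientations are given as a unit quaternion [w, x, y, z].
In Python, from cell import reach, move_straight, move_joints, command_gripper, wait, ik, get_obs, snapshot, PlanningError, sign_off gives the robot as it stands. Calls block until the motion is done:
- reach(position, orientation): joint-space move of the TCP to a pose.
- move_straight(position, frame=None, velocity=150, f_stop=None): straight line of the TCP; frame=None keeps the orientation; velocity is the mean speed in mm/s. With f_stop (N) it stops when the force on the tool has changed by that much, and returns True; else False.
- move_joints(angles): joint-space move.
- command_gripper(opening): finger opening in mm; the grip force is fixed at half the most; returns when the fingers have stopped.
- wait(seconds).
- ik(position, orientation): joint angles nearest the present ones, or None.
- get_obs(): the state.
- snapshot(name): name is "side" or "top"; returns a dict with "pixels" (384x512x3 uint8, red, green, blue), "camera_matrix" (3x3 intrinsics, pixels), "distortion" ([k1, k2, p1, p2, k3] as OpenCV has them; the pictures are not rectified), "cam_to_world" (4x4, takes a point from camera to world coordinates). Camera axes: x right, y down, z forward; pixel columns grow to the right and rows downward; lengths in mm; the calibration is good to about 2 mm. A picture is of the moment at which its call begins. There is no depth.
A pose or a line that the arm cannot do raises PlanningError and nothing moves.
- sign_off(): hands the job in; it is judged then, once.
The state is a dict: "time_s": time; "qpos": joint angles; "joint_vel": joint speeds; "tau": joint torques, N m; "tcp_pos": TCP position; "orientation": TCP orientation; "ft_force": force on the tool from outside, world axes, zero at the start; "torque": the same for the moment, N m; "width": finger opening in mm; "finger_force": force on a finger pad.
Only numpy, scipy, OpenCV 4.12 (cv2) and the standard library are available. Lean on these libraries where they do the work, as an engineer would, in place of code of your own. Each camera call takes 0.05 s, during which the arm holds its last target. There are 200 camera calls.

### The job

Press the catch button of the wider of the two grey spring-lid cases and steady its lid with the gripper as it springs up, so that it rises slowly under control instead of flying open. Let it up to its stop, then move away and leave it standing open; keep the narrow case shut.

Things in the scene. Friction and masses are not known exactly. Their poses are not given: they have to be found in the camera images.
- wide_seam (a point): Wide case (grey, 100 mm deep, 170 wide, fixed): middle of the seam between its black catch button and the lid's front edge, level with the shut lid's flat top, 56 mm above the table. x points level across the lid to the hinge, y along the seam, z up. A blunt tip (closed fingers) lowered on the seam presses the button and covers the lid's edge; a finger on each does too. Cases swap places, turned up to 15 deg.
- wide_lid (a joint): Angle of the wide case's lid, rad: 0 shut, 1.3 at its open stop, where it stays. Plate 6 mm thick; front edge 1.5 mm on the +x side of the seam point, hinge axis 100.5 mm on that side and 3 mm below it. A spring lifts it (1.4 N at the front edge shut, 0.7 N open): freed, it hops up to 5 mm against whatever covers its edge and rises with it; uncovered it flies open at 4 to 7 rad/s.
- wide_button (a joint): Travel of the wide case's button straight down, m: 0 up, 0.006 home. Ribbed black pad 20 mm (x) by 32 mm (y), centre 11.5 mm on the -x side of the seam point; its top is 7 mm above the lid's top, 1 mm above it when home. It takes 1.5 N to start, 4 N at the end; the catch lets go at 0.002 to 0.003. It springs back.
- narrow_lid (a joint): Angle of the narrow case's lid, rad: 0 shut. This case looks the same and works the same but is 105 mm wide; it is to stay shut.

How it is judged:
By the outcome, as a careful person would: the job done as asked, in the order asked, and still so for the second after the job is handed in, with the robot touching nothing.
It also fails if it takes over 35 s, if anything falls off the work surface, if the arm or the gripper's body presses on something with over 40 N, if the wrist force passes 120 N, or if a joint passes its speed limit or range.

## Working session

There is one attempt and no reset: what is moved stays moved. The work goes in short steps, each a Python script; the robot and the scene stay as the last script left them, time stands still between calls to the robot, and variables do not carry over. Pictures are saved under pics/ and viewed, at most 10 in all, crops included, and the job is handed in when it is done.

```bash
mkdir -p pics; python3 - <<'E'
from cell import *
import cv2,pickle
d={n:snapshot(n) for n in("top","side")}
pickle.dump(d,open("s0.pkl","wb"))
for n in d: cv2.imwrite(f"pics/{n}0.png",d[n]["pixels"][:,:,::-1]); print(d[n]["cam_to_world"].round(2).tolist() if hasattr(d[n]["cam_to_world"],'round') else d[n]["cam_to_world"])
o=get_obs();print(o["time_s"],o["orientation"],o["ft_force"])
E
```

```text
[[0.0, -1.0, 0.08, 462.37], [-1.0, -0.01, -0.02, 64.92], [0.02, -0.08, -1.0, 921.96], [0.0, 0.0, 0.0, 1.0]]
[[1.0, -0.0, 0.03, 494.16], [-0.03, -0.62, 0.78, -591.27], [0.02, -0.78, -0.62, 630.87], [0.0, 0.0, 0.0, 1.0]]
0.1 [-8.13762658e-05  1.18599239e-01  9.92941833e-01 -8.54891260e-04] [0.14963844 0.12399035 0.37252922]
```

View pics/top0.png

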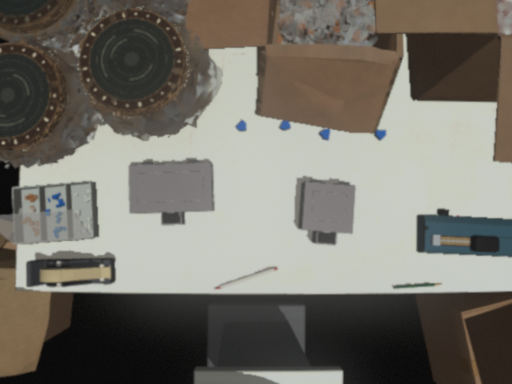

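View pics/side0.png

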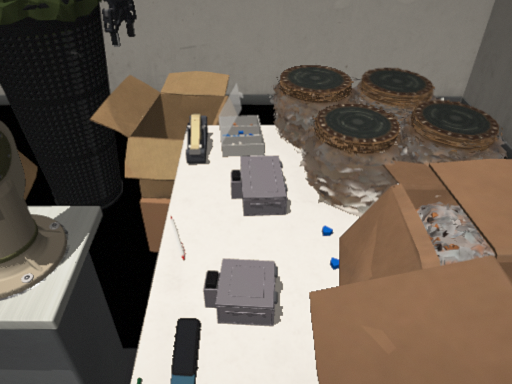

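Top view: the wide case is at about (171,187) with its button at (173,218). The narrow case is at (328,207) with its button at (324,238). Both hinges point away from the robot. In the side view, the wide case is the farther one at (262,185), with its button at (236,183).

```bash
cat > h.py <<'E'
import numpy as np,cv2,pickle
def ray(s,uv):
    K=np.array(s["camera_matrix"],float);D=np.array(s["distortion"],float);T=np.array(s["cam_to_world"])
    p=cv2.undistortPoints(np.array(uv,float).reshape(-1,1,2),K,D).reshape(-1,2)
    return T[:3,3],np.c_[p,np.ones(len(p))]@T[:3,:3].T
def onplane(s,uv,z):
    c,d=ray(s,uv);return c+d*((z-c[2])/d[:,2])[:,None]
def tri(s1,u1,s2,u2):
    c1,d1=ray(s1,u1);c2,d2=ray(s2,u2);A=np.c_[d1[0],-d2[0]]
    t=np.linalg.lstsq(A,c2-c1,rcond=None)[0];a=c1+t[0]*d1[0];b=c2+t[1]*d2[0];return (a+b)/2,np.linalg.norm(a-b)
E
python3 - <<'E'
from h import *
d=pickle.load(open("s0.pkl","rb"))
a=d["top"]["pixels"][150:235,115:230];b=d["side"]["pixels"][145:225,222:297]
cv2.imwrite("pics/c0.png",np.hstack([cv2.resize(a,None,fx=4,fy=4,interpolation=2)[:320,:440],cv2.resize(b,None,fx=4,fy=4,interpolation=2)])[:,:,::-1])
for n,roi in(("top",(150,235,115,230)),("side",(145,225,222,297))):
    im=d[n]["pixels"].astype(int);g=im.max(2);r=roi;sub=g[r[0]:r[1],r[2]:r[3]]
    print(n,np.percentile(sub,[5,20,40,60,80]))
    for nm,lo,hi in(("black",0,70),("grey",85,140)):
        m=((sub>=lo)&(sub<hi)).astype(np.uint8)
        k,l,st,ce=cv2.connectedComponentsWithStats(m)
        for i in range(1,k):
            if st[i,4]>60:print(nm,st[i]+[r[2],r[0],0,0,0],ce[i]+[r[2],r[0]],cv2.minAreaRect(np.argwhere(l==i)[:,::-1].astype(np.float32)+np.float32([r[2],r[0]])))
E
```

```text
top [115. 123. 126. 201. 202.]
black [163 213  16   9 116] [170.21551724 217.26724138] ((170.5, 217.0), (8.0, 15.0), 90.0)
grey [ 129  158   85   67 4396] [170.93289354 186.61783439] ((171.029052734375, 191.16177368164062), (65.50453186035156, 83.72383880615234), 88.56790161132812)
side [ 78. 122. 136. 228. 241.]
black [232 171   9  10  81] [235.75308642 175.59259259] ((236.0, 175.5), (9.0, 8.0), 90.0)
grey [ 222  145   69   69 2285] [258.88140044 173.77724289] ((256.62078857421875, 178.85671997070312), (80.19990539550781, 55.24048614501953), 77.00537872314453)
```

View pics/c0.png

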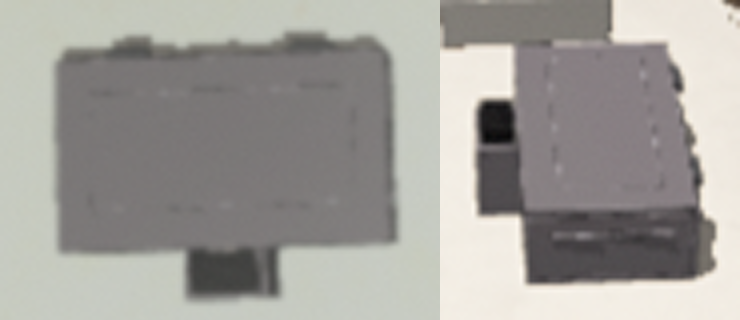

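The crop shows the lid's front edge at about row 212 and the black pad at (170,217) in the top view. In the side view the pad is at (236,175).

```bash
python3 - <<'E'
from h import *
d=pickle.load(open("s0.pkl","rb"));T,S=d["top"],d["side"]
print("pad tri",tri(T,[170.2,217.3],S,[235.8,175.6]))
print("pad@63",onplane(T,[[170.2,217.3]],63),onplane(S,[[235.8,175.6]],63))
g=T["pixels"].astype(float).max(2)
def cross(prof,th=165):
    i=np.argmax(prof>th);return i-1+(th-prof[i-1])/(prof[i]-prof[i-1])
for cols in (list(range(133,160))+list(range(187,208)),):
    P=np.array([[c,195+cross(g[195:228,c])] for c in cols])
W=onplane(T,P-[0,0.0],56)
vx,vy,x0,y0=cv2.fitLine(W[:,:2].astype(np.float32),cv2.DIST_HUBER,0,.01,.01).ravel()
print("front edge",x0,y0,"dir",vx,vy,"yaw",np.arctan2(-vx*np.sign(vy),abs(vy)))
R=np.array([[r,129] for r in range(170,208)],float)
L=np.array([[160-cross(g[r,100:160][::-1][0:])  if False else 100+len(g[r,100:150])-1-cross(g[r,100:150][::-1]),r] for r in range(170,208)])
WL=onplane(T,L,56);ql=cv2.fitLine(WL[:,:2].astype(np.float32),cv2.DIST_HUBER,0,.01,.01).ravel();print("left edge",ql)
# lid triangulated corners: top crop / side crop
c=lambda u,v:[115+u/4,150+v/4]; e=lambda u,v:[222+(u-440)/4,145+v/4]
print("front-right(y-) corner",tri(T,c(388,243),S,e(524,209)),"back-right",tri(T,c(386,58),S,e(694,208)))
print("front-left",tri(T,c(60,250),S,e(516,43)))
E
```

```text
pad tri (array([474.24673807, 203.5499771 ,  55.91909542]), np.float64(0.588582441577047))
pad@63 [[473.85795761 202.40429219  63.        ]] [[474.78222064 193.78032574  63.        ]]
front edge 483.5433 219.41116 dir 0.041498378 -0.9991386 yaw 0.0415103
left edge [9.9878907e-01 4.9196962e-02 5.2796643e+02 2.8991495e+02]
front-right(y-) corner (array([489.74053623, 118.87326968,  57.50415222]), np.float64(4.078474077234589)) back-right (array([584.71570596, 120.95745631,  55.92888007]), np.float64(4.722681842216455))
front-left (array([484.85318916, 284.84308628,  59.33086042]), np.float64(3.659737243502198))
```

```bash
cat >> h.py <<'E'
YAW=0.045;SE=np.array([485.5,203.0]);X=np.array([np.cos(YAW),np.sin(YAW)])
f=(np.pi+YAW)/2;Q=[0,float(np.cos(f)),float(np.sin(f)),0]
E
python3 - <<'E'
from h import *
from cell import *
command_gripper(0)
reach([SE[0],SE[1],150],Q); move_straight([SE[0],SE[1],72],velocity=60)
o=get_obs();print(o["time_s"],o["tcp_pos"],o["ft_force"],o["width"])
S=snapshot("side");T=snapshot("top");pickle.dump((T,S),open("s1.pkl","wb"))
K=lambda s,r,c:cv2.resize(s["pixels"][r:r+100,c:c+100],None,fx=4,fy=4,interpolation=2)[:,:,::-1]
cv2.imwrite("pics/s1.png",np.hstack([K(S,125,205),K(T,150,120)]))
def proj(s,p):
    M=np.linalg.inv(np.array(s["cam_to_world"]));return cv2.projectPoints(np.array(p,float).reshape(-1,1,3),cv2.Rodrigues(M[:3,:3])[0],M[:3,3],np.array(s["camera_matrix"],float),np.array(s["distortion"],float))[0].reshape(-1,2)
print((proj(S,[*SE,72])-[205,125])*4, (proj(S,[*SE,56])-[205,125])*4,(proj(T,[*SE,56])-[120,150])*4)
E
```

```text
4.2417 [485.77634816 203.12578242  72.39121577] [0.58127708 0.35752683 0.58236716] -0.43368956989023794
[[141.30329476 180.91096733]] [[141.51881808 202.81005392]] [[202.22560478 246.4077987 ]]
```

View pics/s1.png

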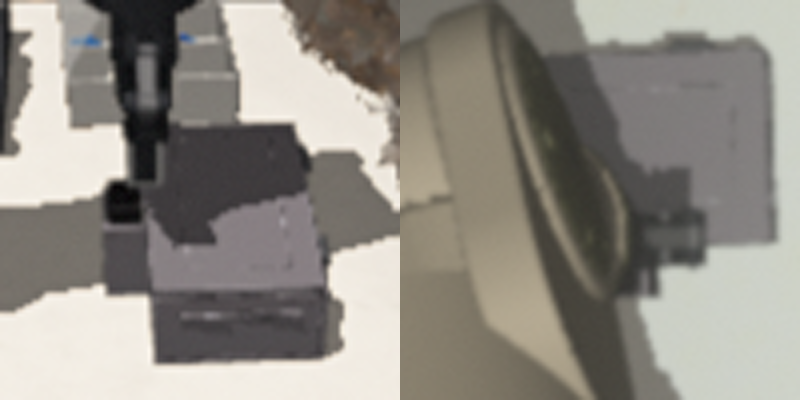

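Side view: the tip (144,183) hangs over the seam, with the pad at 104–140 to its left and the lid edge at about 145. That is aligned, so I'm pressing.

```bash
python3 - <<'E'
from h import *
from cell import *
p=lambda m:(lambda o:print(m,round(o["time_s"],2),o["tcp_pos"].round(1) if hasattr(o["tcp_pos"],'round') else o["tcp_pos"],np.round(o["ft_force"],2)))(get_obs())
p("start")
for z,v in((64,25),(61,8),(59.3,8)):
    print(move_straight([*SE,z],velocity=v,f_stop=15));p(z)
wait(.3);p("w")
S=snapshot("side")
cv2.imwrite("pics/s2.png",cv2.resize(S["pixels"][125:225,205:305],None,fx=5,fy=5,interpolation=2)[:,:,::-1])
E
```

```text
start 4.34 [485.7 203.1  72.4] [0.51 0.97 0.91]
False
64 4.81 [485.4 202.9  63.8] [-0.52  0.56 -0.19]
False
61 5.33 [485.7 203.   61.1] [ 0.23 -0.73  1.26]
False
59.3 5.69 [485.6 203.1  59.5] [0.14 0.05 5.07]
w 5.99 [485.6 203.1  59.4] [-0.56  0.43  3.78]
```

View pics/s2.png

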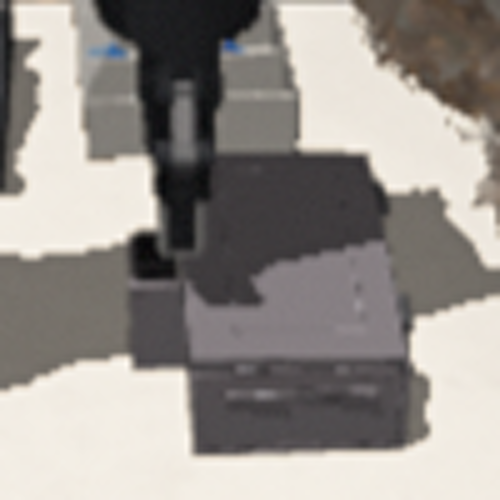

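The tip is on the pad with the button down 3.6 mm. The force of about 4–5 N fits the button plus the freed lid. I'll rise a little along the arc and check.

```bash
cat >> h.py <<'E'
def tip(t,b=1.5):
    c,s=np.cos(t),np.sin(t);q=SE+X*(b+99*(1-c)+3*s);return [q[0],q[1],56+99*s+3*(c-1)]
E
python3 - <<'E'
from h import *
from cell import *
p=lambda m:(lambda o:print(m,round(o["time_s"],2),np.round(o["tcp_pos"],1),np.round(o["ft_force"],2)))(get_obs())
for t in(.07,.13,.2): move_straight(tip(t),velocity=20);p(t)
wait(.2);p("w")
S=snapshot("side")
cv2.imwrite("pics/s3.png",cv2.resize(S["pixels"][125:225,205:305],None,fx=5,fy=5,interpolation=2)[:,:,::-1])
E
```

```text
0.07 6.4 [487.3 203.1  62.8] [-1.92 -0.74  2.89]
0.13 6.85 [488.4 203.1  68.9] [-0.38 -0.61  1.92]
0.2 7.35 [489.7 203.2  75.7] [0.2  0.12 0.92]
w 7.55 [489.7 203.2  75.6] [ 0.95 -0.12  0.98]
```

View pics/s3.png

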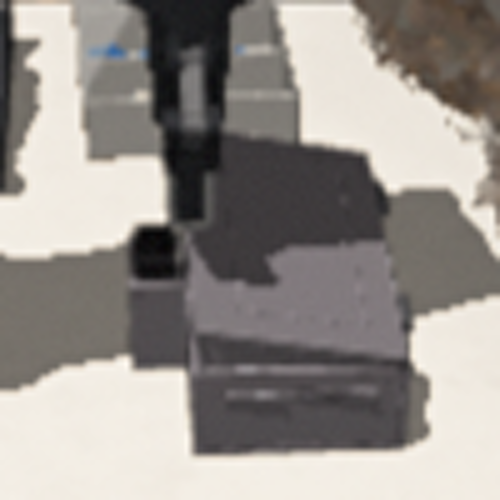

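The lid is free and riding under the tip (front edge lifted about 20 mm). I'll keep following the arc.

```bash
python3 - <<'E'
from h import *
from cell import *
p=lambda m:(lambda o:print(m,round(o["time_s"],2),np.round(o["tcp_pos"],1),np.round(o["ft_force"],2)))(get_obs())
for t in np.arange(.3,1.21,.1):
    move_straight(tip(t,1.5+3*min(1,t)),velocity=28);p(round(t,2))
S=snapshot("side")
cv2.imwrite("pics/s4.png",cv2.resize(S["pixels"][85:225,195:335],None,fx=4,fy=4,interpolation=2)[:,:,::-1])
E
```

```text
0.3 8.12 [493.3 203.4  85.2] [-0.47 -0.07  1.94]
0.4 8.62 [497.3 203.5  94.4] [-0.65  0.81  2.5 ]
0.5 9.13 [502.1 203.8 103.2] [-1.47  0.44  1.87]
0.6 9.64 [507.8 204.  111.5] [-2.35  0.2   2.71]
0.7 10.15 [514.5 204.3 119.5] [-4.05 -0.33  6.02]
0.8 10.66 [522.  204.7 126.8] [-4.38  0.24  7.02]
0.9 11.17 [530.2 205.1 133.3] [-3.26 -1.6   7.61]
1.0 11.68 [539.  205.4 139. ] [-3.89 -1.23  7.  ]
1.1 12.18 [548.  205.8 143.6] [-1.53  0.6   6.66]
1.2 12.68 [556.5 206.2 146.9] [-1.38  0.42  6.09]
```

View pics/s4.png

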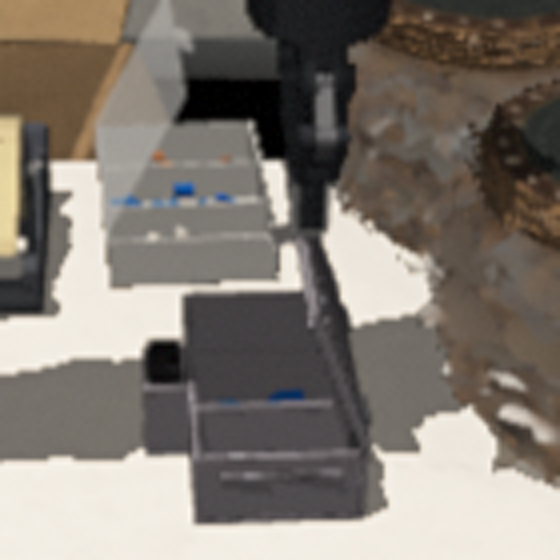

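The lid stands at about 1.2 rad with its edge under the tip (310,230). Last few degrees now, then lift away.

```bash
python3 - <<'E'
from h import *
from cell import *
p=lambda m:(lambda o:print(m,round(o["time_s"],2),np.round(o["tcp_pos"],1),np.round(o["ft_force"],2)))(get_obs())
for t,dz in((1.23,.3),(1.26,.7),(1.29,1.2),(1.32,2),(1.35,3)):
    q=tip(t,4.5);q[2]+=dz;move_straight(q,velocity=15);p(t)
wait(.3)
q[2]+=15;move_straight(q,velocity=20);p("up")
q[2]=230;move_straight(q,velocity=80);p("away")
reach([460,330,280],Q)
wait(.3)
S=snapshot("side");T=snapshot("top");p("end")
K=lambda s,r,c:cv2.resize(s["pixels"][r:r+140,c:c+100],None,fx=4,fy=4,interpolation=2)[:,:,::-1]
cv2.imwrite("pics/s5.png",np.hstack([K(S,90,205),cv2.resize(S["pixels"][230:330,195:290],(400,560))[:,:,::-1]]))
E
```

```text
1.23 13.09 [558.9 206.3 147.7] [-0.49 -0.8   4.09]
1.26 13.45 [561.5 206.4 148.6] [-0.3  -0.94  2.32]
1.29 13.81 [564.3 206.4 149.9] [ 0.31 -0.57  0.46]
1.32 14.18 [567.4 206.6 151.7] [-0.43  0.03  0.23]
1.35 14.55 [570.3 206.8 153.3] [ 0.7  -0.6  -0.34]
up 15.75 [570.1 206.8 168.1] [-0.62  0.49  0.41]
away 16.68 [569.8 206.7 229.4] [-0.97  0.35 -0.71]
end 17.8 [460.5 329.4 279.8] [-0.64  0.09  0.49]
```

View pics/s5.png

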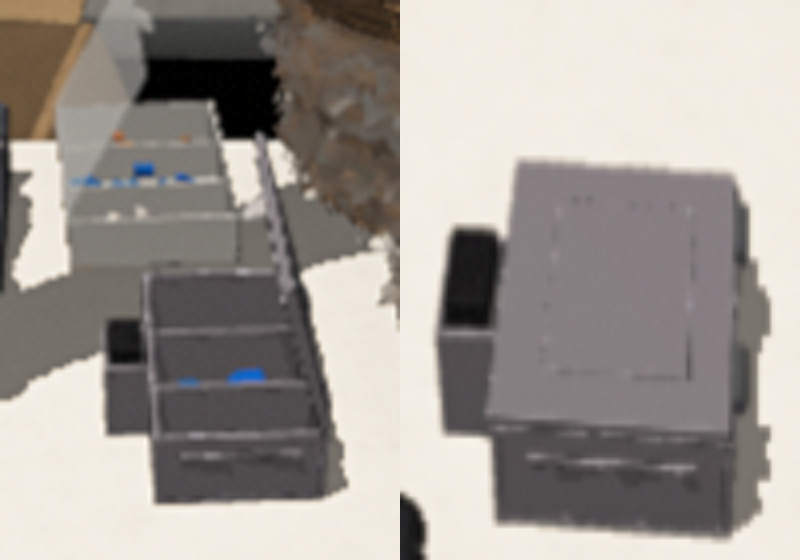

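The wide lid stands open at its stop (plate from (262,135) to (325,430)), the narrow case is shut, and the arm is clear.

```bash
python3 -c "
from cell import *
print(sign_off())"
```

```text
the job is handed in; nothing more can be done
None
```

I pressed the wide case's catch and held its lid under the closed fingers all the way up to its open stop. It is left standing open with the narrow case still shut, and I handed the job in at about 18 s with the arm clear.

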